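# Set the mitre box to the flagged angle

## Robot

A 7-joint arm with a two-finger parallel gripper is mounted at the origin on the work surface; the furniture and walls round the work are solid. World frame = base frame: x ahead of the robot, y to its left, z up, the work surface at z = 0. Lengths are in mm, angles in rad, forces in N, time in s.
With the tool pointing down it reaches from about 425 to 950 mm from the base axis. Payload 4.7 kg.
Tool frame: the origin (TCP) lies at the very end of the fingers, on their centre line; the grasp point (between the pads) lies 19 mm behind it; z points along the fingers, y is the direction in which the jaws open and shut (so a half turn about z gives the same grasp; the last joint's range is limited). The gripper opens to 85 mm and grips with 20 to 120 N. Pads are 22 mm wide; open, the fingers measure 114 mm over their backs; the gripper's body (76 mm by 85 mm) begins 54 mm behind the grasp point. The pads swing forward as they close: fully open they stand 13 mm farther back than shut.
Start: joints at [-1.157, 0.469, -0.049, 1.532, 0.024, 1.141, -0.082], TCP at [289.182, 609.936, 231.335] pointing down, gripper open.
Joint ranges: [-2.59, 2.59], [-0.33, 1.99], [-1.39, 1.29], [0.1, 2.45], [-1.04, 4.18], [0.21, 1.99], [-2.66, 2.66]. Speed limits (rad/s): [2.57, 2.57, 3.14, 3.14, 3.14, 3.14, 3.14].

## Interface

Orientations are given as a rotation vector (axis times angle).
In Python, from rig import sensors, vision, order gives the robot as it stands.
- The arm moves only by the tool play_rows, never from a script. Its argument "rows" is a list of rows, each a list of 2 entries, a list of its own where there are three numbers: the shift along the tool's x, y, z in mm, then the turn about the tool's z in rad. A call has 1 to 20 rows; each row shifts and turns the commanded pose from where the row before left it, along the tool's axes as they then stand; what a row does not reach is not made up. A row lasts 1/8 s, in which the tool goes at most 62.5 mm and 10.7 degrees, less where a joint would pass 70% of its speed; a pose out of reach is approached as far as the arm can. A call with a gripper value outside its range is refused whole. "jaw" is the opening, from 0 (shut) to 1 (fully open), set as the call begins (left out, the last holds). The fingers move at their own pace and stop on an object; "grip_force" is the grip in N (left out, the last holds). Time passes only in rows, so rows that do not move let the fingers close. It gives the time, the measured TCP pose, the force and the opening at its end, in the units of the state.
- sensors.get_obs(): the state, without advancing time (a new reading comes with each control period).
- vision.grab_frame(name): name is "side" or "top" or "wrist"; returns the picture (420x560x3 uint8, red, green, blue); there is no depth.
- vision.camera_model(name): a dict with "vertical_fov" (degrees; the focal length in pixels is half the picture's height over the tangent of half this angle, whatever the lens; pixels are square), "cx", "cy" (the principal point, pixels), "T" (4x4, takes a point from camera to world coordinates); the wrist camera has in their place "mount" (4x4, takes a point from camera to tool coordinates, whose origin is the TCP and whose axes are the flange's). Camera axes: x right, y down, z forward; pixel columns grow to the right and rows downward; lengths in mm; the calibration is good to about 2 mm. A picture is of the moment at which its call begins: read the wrist's pose just before it. camera_model takes no time and is no camera call.
- order.sign_off(): hands the job in, once; it reports no verdict.
The state is a dict: "time": time; "q": joint angles; "qvel": joint speeds; "joint_torque": joint torques, N m; "tcp_pos": TCP position; "ee_rot": TCP orientation; "contact_force": force on the tool from outside, world axes, zero at the start; "ft_torque": the same for the moment, N m; "width": finger opening in mm.
Only numpy, scipy, OpenCV 4.12 (cv2) and the standard library are available. Lean on these libraries where they do the work, as an engineer would, in place of code of your own. Each camera call takes 0.05 s, during which the arm holds its last target. There are 200 camera calls.

## Task

The saw of the mitre box stands square and the next frame pieces need another angle: I have stuck a bit of masking tape on the quadrant beside the notch I want. Lift the sprung index lever out of its notch, swing the arm round, let the lever drop fully home in the flagged notch and let go of it. Leave the wood on the bed and the other things on the bench where they are.

Things in the scene. Friction and masses are not known exactly. Their poses are not given: they have to be found in the camera images.
- mitre_box: Grey iron bench mitre box, 330 mm wide, 240 deep, fixed. Origin on the bench top below the swing arm's pivot; x from its front towards the fence, y left along the fence, z up. Wooden bed (top z 68 mm) from x -78 mm to the fence at x 0 (top z 123). Before the bed a flat dark steel quadrant, an arc about the pivot: radius 138 to 170 mm, top z 30.
- square_notch (a point): Mouth of the notch for the square cut, in the raised iron rim round the quadrant (radius 170 to 188 mm from the pivot, top z 38 mm), here at radius 179. The rim has seven notches, 15 degrees (0.262 rad) apart: this one (0) and three to either side. Each is 11 mm deep, 11 mm wide at its floor and 20 at its chamfered mouth. Axes as the mitre box.
- swing_arm (a joint): Turn of the swing arm about the upright pivot, rad. 0: it points to the box's front (-x); at angle a along (-cos a, -sin a) of the box's x, y, so positive is towards the box's -y side. Range -0.86 to 0.86, 0.01 play in a notch. Starts at 0 in the square notch; free, it turns stiffly (0.25 N m) and stays where left.
- saw_handle (a point): Outer end of the wooden handle of the saw, which is caught raised on rods on the swing arm and turns with it. The handle (20 mm thick, z 195 to 280 mm, out to 250 mm from the pivot) stands right above the lever's grip and bars a tool pointing straight down: come from the arm's outer end, tilted about 40 degrees, fingers pointing down and in towards the pivot.
- index_lever (a joint): Lift of the sprung index lever, rad: 0 = fully down, tooth home in a notch; grows as the grip is raised, to 0.42. It hinges on the swing arm, 128 mm from its pivot at z 51 mm, about the level axis across the arm. The tooth clears the rim from 0.18 (grip raised 19 mm), where it also rests when between notches. The spring pushes down with 6 to 7 N at the grip.
- lever_grip (a point): Middle of the lever's black turned grip, 48 mm long, 24 to 26 mm thick, along the arm and rising 18 degrees outward; 234 mm from the swing arm's pivot, 106 mm out from the lever's hinge, z 63 mm with the lever down. Axes are the lever's: x in towards the pivot, y across the arm (pinch along y), z up.
- lever_tooth (a point): Lowest point of the lever's round tooth (8 mm thick), 179 mm from the swing arm's pivot; at z 29 mm when home.
- pointer (a point): Point on the centre line of the swing arm, 150 mm from the pivot, just above the quadrant.
- tape_flag: The flag: a bit of cream masking tape, 20 x 24 mm, stuck on the flat of the quadrant 151 mm from the pivot, in line with the wanted notch. It is beside the first or second notch (15 or 30 degrees) left or right of the square one; the other mitre notches have a small round steel screw head there instead. Origin at its centre.
- offcut_2: Reddish stick of wood, 30 x 170 x 20 mm, lying loose on the bed along the fence, left of the saw; origin at the centre of its underside. Leave it.
- tape_mask: Roll of masking tape, 95 mm across, 24 mm high, loose on the bench to the left. Leave it.
- tape_measure: Yellow tape measure, 37 x 82 x 65 mm, loose on the bench to the left. Leave it.
- try_square: Try square with a dark wooden stock, 196 x 120 x 16 mm, lying loose on the bench in front. Leave it.
- offcut_0: Piece of wood, 45 x 120 x 22 mm, lying loose on the bench in front. Leave it.
- offcut_4: Dark strip of wood, 24 x 200 x 12 mm, lying loose on the bench in front, to the right. Leave it.
- pencil_1: Green pencil, 163 mm long, lying loose on the bench in front, to the left. Leave it.

How it is judged:
By the outcome, as a careful person would: the job done as asked, in the order asked, and still so for the second after the job is handed in, with the robot touching nothing.
It also fails if it takes over 38 s, if anything falls off the work surface, if the arm or the gripper's body presses on something with over 40 N, if the wrist force passes 120 N, or if a joint passes its speed limit or range.

## Working session

There is one attempt and no reset: what is moved stays moved. The work goes in short steps, Python scripts to look and compute and a tool call to move; the robot and the scene stay as the last step left them, time stands still between calls to the robot, and variables do not carry over. Pictures are saved under pics/ and viewed, about 8 in all and at most 12, crops included, and the job is handed in when it is done.

Besides the shell and the picture viewer there is one more tool, called by a JSON object that holds its "name" and its "arguments", one argument or row to a line. play_rows: Moves the arm, as the interface text tells. Its arguments: {"type":"object","properties":{"rows":{"type":"array"},"jaw":{"type":"number"},"grip_force":{"type":"number"}},"required":["rows"]}

```bash
ls; mkdir -p pics
python3 - <<'E'
from rig import sensors, vision
import cv2, numpy as np
o=sensors.get_obs(); print({k:np.round(v,3).tolist() for k,v in o.items()})
np.set_printoptions(suppress=True,precision=4)
for n in ("side","top","wrist"):
    m=vision.camera_model(n); print(n,m)
    im=vision.grab_frame(n); cv2.imwrite(f"pics/{n}0.png",im[:,:,::-1])
E
```

```text
pics
{'time': 0.0, 'q': [-1.157, 0.469, -0.049, 1.534, 0.024, 1.141, -0.082], 'qvel': [-0.0, 0.0, -0.001, -0.001, -0.002, 0.001, 0.001], 'joint_torque': [-0.001, -51.031, -0.048, -23.772, 0.011, 0.007, -0.0], 'tcp_pos': [288.953, 609.351, 230.248], 'ee_rot': [-0.69, -3.065, 0.003], 'contact_force': [-0.198, -0.07, -0.383], 'ft_torque': [-0.021, -0.014, 0.048], 'width': 85.219}
side {'vertical_fov': 56.527273201407745, 'cx': 279.6251100998755, 'cy': 214.32429180682686, 'T': array([[ -0.9975,   0.0491,  -0.051 , 653.5511],
       [  0.0683,   0.4764,  -0.8766, 852.144 ],
       [ -0.0187,  -0.8779,  -0.4785, 600.672 ],
       [  0.    ,   0.    ,   0.    ,   1.    ]])}
top {'vertical_fov': 54.07464226807217, 'cx': 287.1511970943205, 'cy': 213.70492243324912, 'T': array([[  -0.0857,   -0.9731,    0.2139,  395.1939],
       [  -0.9963,    0.0847,   -0.014 ,   29.3233],
       [  -0.0045,   -0.2143,   -0.9768, 1169.3613],
       [   0.    ,    0.    ,    0.    ,    1.    ]])}
wrist {'vertical_fov': 65.56081940457476, 'cx': 283.94782361990417, 'cy': 208.25991262584873, 'mount': array([[   0.0003,   -0.96  ,   -0.2801,   70.9241],
       [   1.    ,    0.0002,    0.0005,    0.4378],
       [  -0.0004,   -0.2801,    0.96  , -143.2231],
       [   0.    ,    0.    ,    0.    ,    1.    ]])}
```

View pics/top0.png

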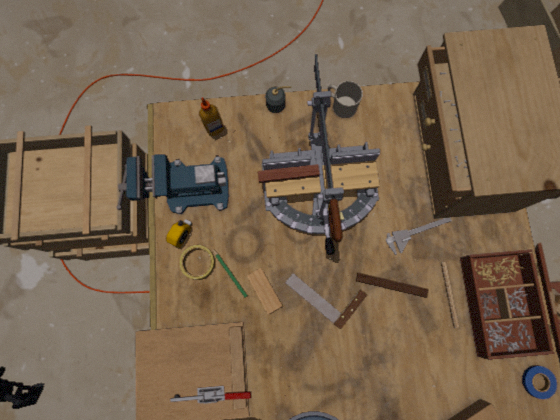

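View pics/side0.png

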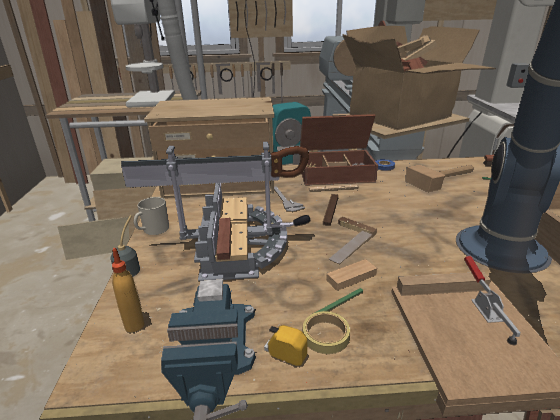

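The top view shows the box at about (320,190), with the saw handle at (335,220) pointing toward the robot base. The reddish stick is left of the saw, and the tape roll, tape measure and pencil are on the left. The side view shows the black grip at about (302,220). I'll enlarge both around the box.

Run:
```python
import cv2, numpy as np
t=cv2.imread("pics/top0.png")[140:260,250:390]; s=cv2.imread("pics/side0.png")[175:280,190:320]
t=cv2.resize(t,None,fx=5.7,fy=5,interpolation=3)if 0 else cv2.resize(t,(700,600),interpolation=3)
cv2.imwrite("pics/tc.png",t)
cv2.imwrite("pics/sc.png",cv2.resize(s,(650,525),interpolation=3))
```

```text
(no output)
```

View pics/tc.png

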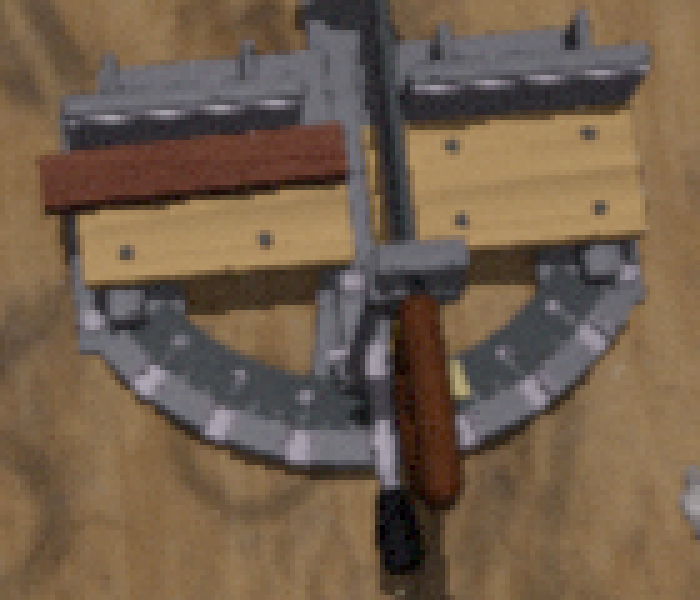

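View pics/sc.png

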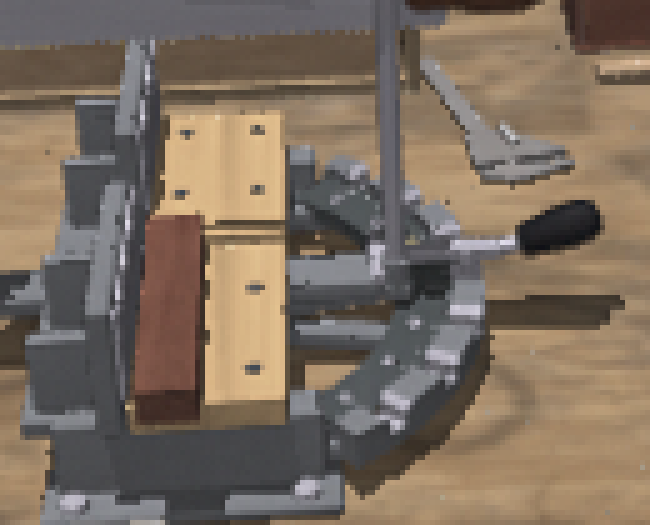

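The top crop shows the cream tape at crop (460,378), image pixel (342,215.6). It is the first notch right of the arm, since there are screw heads at (503,355) and (552,305) beyond it and three on the left, at (305,397), (240,378) and (180,340). So the target is +15°, towards box -y. I'll fit the box pose from these points and triangulate the grip.

```bash
cat > h.py <<'E'
import numpy as np, cv2
from scipy.spatial.transform import Rotation as R
from rig import sensors, vision
def K(m): f=210/np.tan(np.radians(m["vertical_fov"]/2)); return f,m["cx"],m["cy"]
def ray(m,uv,T=None):
    T=m["T"] if T is None else T; f,cx,cy=K(m); d=T[:3,:3]@np.array([(uv[0]-cx)/f,(uv[1]-cy)/f,1]); return T[:3,3],d/np.linalg.norm(d)
def proj(m,P,T=None):
    T=m["T"] if T is None else T; f,cx,cy=K(m); p=(np.atleast_2d(P)-T[:3,3])@T[:3,:3]; return np.c_[cx+f*p[:,0]/p[:,2],cy+f*p[:,1]/p[:,2]]
def plane(m,uv,z,T=None): o,d=ray(m,uv,T); return o+d*(z-o[2])/d[2]
def tri(rs):
    A=sum(np.eye(3)-np.outer(d,d) for o,d in rs); b=sum((np.eye(3)-np.outer(d,d))@o for o,d in rs); return np.linalg.solve(A,b)
def box2w(p,P): c,s=np.cos(p[2]),np.sin(p[2]); P=np.atleast_2d(P); return np.c_[p[0]+c*P[:,0]-s*P[:,1],p[1]+s*P[:,0]+c*P[:,1],P[:,2]]
E
cat > fit.py <<'E'
from h import *
from scipy.optimize import least_squares
t=vision.camera_model("top"); s=vision.camera_model("side")
def pol(r,a,z): a=np.radians(a); return [-r*np.cos(a),-r*np.sin(a),z]
tp=[((305,397),pol(151,-15,31)),((240,378),pol(151,-30,31)),((180,340),pol(151,-45,31)),((503,355),pol(151,30,31)),((552,305),pol(151,45,31)),((460,378),pol(151,15,30))]
uv=np.array([a for a,b in tp])/5+[250,140]-.4; P=np.array([b for a,b in tp])
res=lambda p:(proj(t,box2w(p,P))-uv).ravel()
f=least_squares(res,[650,0,0]); p=f.x; print("pose",p,"res",f.fun.reshape(-1,2).round(2).tolist())
np.save("pose.npy",p)
G=box2w(p,pol(234,0,63)); print("grip pred",G)
rs=[]
for n,m,(x0,y0,x1,y1) in(("top",t,(318,235,342,260)),("side",s,(288,210,314,230))):
    im=cv2.imread(f"pics/{n}0.png")[y0:y1,x0:x1].max(2)
    ys,xs=np.where(im<50); c=(xs.mean()+x0,ys.mean()+y0); print(n,len(xs),c,proj(m,G)[0]); rs.append(ray(m,c))
X=tri(rs); print("grip tri",X)
E
python3 fit.py
```

```text
pose [ 7.69973443e+02 -9.05828069e+01  1.49490200e-02] res [[0.72, -0.08], [0.33, -0.2], [0.49, 0.28], [0.67, -0.89], [0.63, -0.14], [-2.84, 1.04]]
grip pred [[535.99958937 -94.08074727  63.        ]]
top 184 (np.float64(330.8152173913044), np.float64(245.08152173913044)) [330.00559355 246.85625058]
side 113 (np.float64(301.46017699115043), np.float64(220.2212389380531)) [302.0371361  219.85498479]
grip tri [539.09804766 -96.61693312  60.95399187]
```

```bash
sed -i 's/,((460,378),pol(151,15,30))\]/,((404.1+5*0,527.4),pol(234,0,63))]/' fit.py; python3 fit.py
cat > go.py <<'E'
from h import *
import sys
def go(target,yaw=None):
    o=sensors.get_obs(); Rm=R.from_rotvec(o["ee_rot"]).as_matrix(); p=o["tcp_pos"]
    print("t",o["time"],"pos",np.round(p,1),"y axis",np.round(Rm[:,1],3),"z",np.round(Rm[:,2],3),"F",np.round(o["contact_force"],1),"w",round(float(o["width"]),1))
    print("tool shift",np.round(Rm.T@(np.array(target)-p),1))
    if yaw is not None: # want tool y at angle yaw+pi/2
        a=np.arctan2(Rm[1,1],Rm[0,1]); print("turn z", -((yaw+np.pi/2-a+np.pi)%(2*np.pi)-np.pi))
    return Rm
if __name__=="__main__":
    v=list(map(float,sys.argv[1:])); go(v[:3],v[3])
E
python3 go.py 537 10 230 0.015
```

```text
pose [ 7.70491912e+02 -8.92406875e+01  1.68279309e-02] res [[0.33, -0.21], [-0.07, -0.3], [0.08, 0.21], [0.26, -1.08], [0.2, -0.35], [-0.77, 1.61]]
grip pred [[536.52504333 -93.17823753  63.        ]]
top 184 (np.float64(330.8152173913044), np.float64(245.08152173913044)) [329.65253305 246.69244596]
side 113 (np.float64(301.46017699115043), np.float64(220.2212389380531)) [301.888482   220.02215704]
grip tri [539.09804766 -96.61693312  60.95399187]
t 0.15 pos [289.  609.5 230.5] y axis [ 0.428  0.904 -0.002] z [-0.001 -0.001 -1.   ] F [ 0.4 -0.5 -0.2] w 85.3
tool shift [-480.9 -435.4    1.2]
turn z -0.4577966065334156
```

{"name": "play_rows", "arguments": {
  "rows": [
    [[-37,-33.5,0],0],
    [[-37,-33.5,0],0],
    [[-37,-33.5,0],0],
    [[-37,-33.5,0],0],
    [[-37,-33.5,0],0],
    [[-37,-33.5,0],0],
    [[-37,-33.5,0],0],
    [[-37,-33.5,0],0],
    [[-37,-33.5,0],0],
    [[-37,-33.5,0],0],
    [[-37,-33.5,0],0],
    [[-37,-33.5,0],0],
    [[-37,-33.5,0],0],
    [[0,0,0],-0.155],
    [[0,0,0],-0.155],
    [[0,0,0],-0.15]
  ],
  "jaw": 1
}}

```text
time: 2.15
tcp_pos: [537.0, 10.2, 231.0]
ee_rot: [0.034, -3.141, -0.0]
contact_force: [-0.5, 0.2, -0.3]
width: 85.5
```

```bash
python3 go.py 537 5 34 0.017
python3 - <<'E'
from h import *
for n in ("side","wrist"): cv2.imwrite(f"pics/{n}1.png",vision.grab_frame(n)[:,:,::-1])
a=cv2.imread("pics/wrist1.png");b=cv2.imread("pics/side1.png")[60:330,150:420]
cv2.imwrite("pics/w1.png",np.hstack([cv2.resize(a,(400,300)),cv2.resize(b,(300,300))]))
E
```

```text
t 2.15 pos [537.   10.2 231. ] y axis [-0.022  1.     0.   ] z [-0.001  0.    -1.   ] F [-0.5  0.2 -0.3] w 85.5
tool shift [-1.00e-01 -5.20e+00  1.97e+02]
turn z 0.004797866360547687
```

View pics/w1.png

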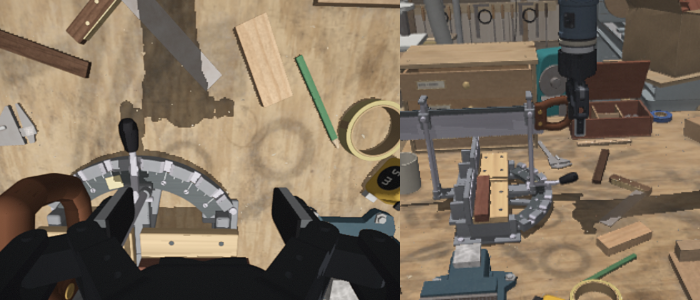

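The side view and wrist camera show the gripper standing left of the saw handle with clear space below it, and the grip at about (179,189) in full wrist pixels. The moves only turn about the tool's z, so the 40° tilt isn't available. Instead I'll stay vertical beside the handle, push the grip's left flank with a finger and lift the lever by friction.

{"name": "play_rows", "arguments": {
  "rows": [
    [[0,0,49],0],
    [[0,0,49],0],
    [[0,0,49],0],
    [[0,0,49],0],
    [[0,-10,0],0],
    [[0,-10,0],0],
    [[0,-6,0],0],
    [[0,0,0],0]
  ]
}}

```text
time: 3.25
tcp_pos: [538.7, -16.6, 37.0]
ee_rot: [-0.024, 3.138, 0.0]
contact_force: [0.2, -0.7, 0.7]
width: 85.6
```

{"name": "play_rows", "arguments": {
  "rows": [
    [[0,-5,0],0],
    [[0,-5,0],0],
    [[0,0,0],0]
  ]
}}

```text
time: 3.62
tcp_pos: [538.1, -24.5, 35.6]
ee_rot: [-0.028, 3.141, 0.002]
contact_force: [-0.5, 3.6, 3.0]
width: 85.7
```

{"name": "play_rows", "arguments": {
  "rows": [
    [[0,-4,0],0],
    [[0,0,0],0]
  ]
}}

```text
time: 3.88
tcp_pos: [538.0, -25.2, 35.7]
ee_rot: [0.032, -3.141, -0.008]
contact_force: [-2.1, 10.4, 5.2]
width: 85.6
```

{"name": "play_rows", "arguments": {
  "rows": [
    [[0,-6,-4],0],
    [[0,0,-4],0],
    [[0,0,-4],0]
  ]
}}

```text
time: 4.25
tcp_pos: [539.0, -30.5, 46.9]
ee_rot: [-0.036, 3.14, 0.007]
contact_force: [5.0, 10.7, -3.6]
width: 85.1
```

{"name": "play_rows", "arguments": {
  "rows": [
    [[0,-7,-3],0],
    [[0,-2,-5],0],
    [[0,0,-5],0]
  ]
}}

```text
time: 4.62
tcp_pos: [538.2, -43.8, 60.3]
ee_rot: [0.03, -3.141, -0.001]
contact_force: [0.4, 1.0, 0.1]
width: 85.1
```

Run:
```python
from h import *
for n in ("side","wrist"): cv2.imwrite(f"pics/{n}2.png",vision.grab_frame(n)[:,:,::-1])
a=cv2.imread("pics/wrist2.png")[100:420,0:400];b=cv2.imread("pics/side2.png")[120:280,200:340]
cv2.imwrite("pics/w2.png",np.hstack([cv2.resize(a,(375,300)),cv2.resize(b,(350,400),interpolation=3)[100:]]))
```

```text
(no output)
```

View pics/w2.png

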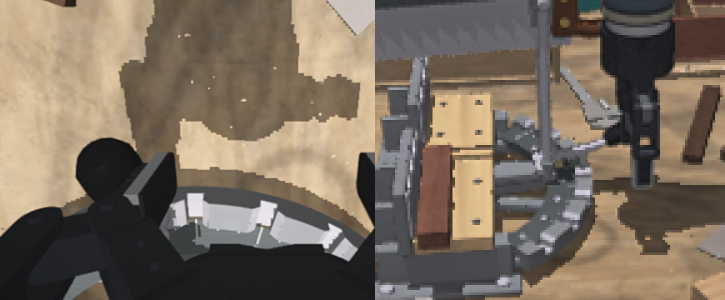

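```bash
cat > pg.py <<'E'
from h import *
p=np.load("pose.npy"); s=vision.camera_model("side"); t=vision.camera_model("top")
def grip(a,l):
    e=np.arctan2(12,106)+l; r=128+106.7*np.cos(e); z=51+106.7*np.sin(e); return box2w(p,[-r*np.cos(a),-r*np.sin(a),z])[0]
if __name__=="__main__":
    for a in (0,.05,.1,.15,.26):
        for l in (0,.18,.3): g=grip(a,l); print(a,l,g.round(0),"side",proj(s,g)[0].round(1),"top",proj(t,g)[0].round(1))
E
python3 pg.py
python3 - <<'E'
from h import *
cv2.imwrite("pics/c3.png",cv2.resize(cv2.imread("pics/side2.png")[180:260,230:330],(800,640)[0:2],interpolation=3)[:600])
E
```

```text
0 0 [537. -93.  63.] side [301.9 220. ] top [329.7 246.7]
0 0.18 [540. -93.  82.] side [300.6 214.2] top [330.2 244.3]
0 0.3 [545. -93.  94.] side [299.  210.5] top [330.4 242. ]
0.05 0 [ 537. -105.   63.] side [301.2 218. ] top [333.9 246.2]
0.05 0.18 [ 541. -105.   82.] side [299.9 212.3] top [334.4 243.8]
0.05 0.3 [ 545. -104.   94.] side [298.4 208.6] top [334.6 241.5]
0.1 0 [ 538. -117.   63.] side [300.4 216. ] top [338.2 245.4]
0.1 0.18 [ 542. -116.   82.] side [299.1 210.4] top [338.7 243. ]
0.1 0.3 [ 546. -116.   94.] side [297.6 206.7] top [338.8 240.7]
0.15 0 [ 540. -128.   63.] side [299.3 214.1] top [342.4 244.4]
0.15 0.18 [ 544. -127.   82.] side [298.1 208.5] top [342.9 242. ]
0.15 0.3 [ 548. -127.   94.] side [296.6 205. ] top [343.  239.7]
0.26 0 [ 545. -153.   63.] side [296.5 210.1] top [351.3 241.6]
0.26 0.18 [ 549. -152.   82.] side [295.2 204.7] top [351.8 239.2]
0.26 0.3 [ 553. -151.   94.] side [293.8 201.2] top [351.8 236.9]
```

View pics/c3.png

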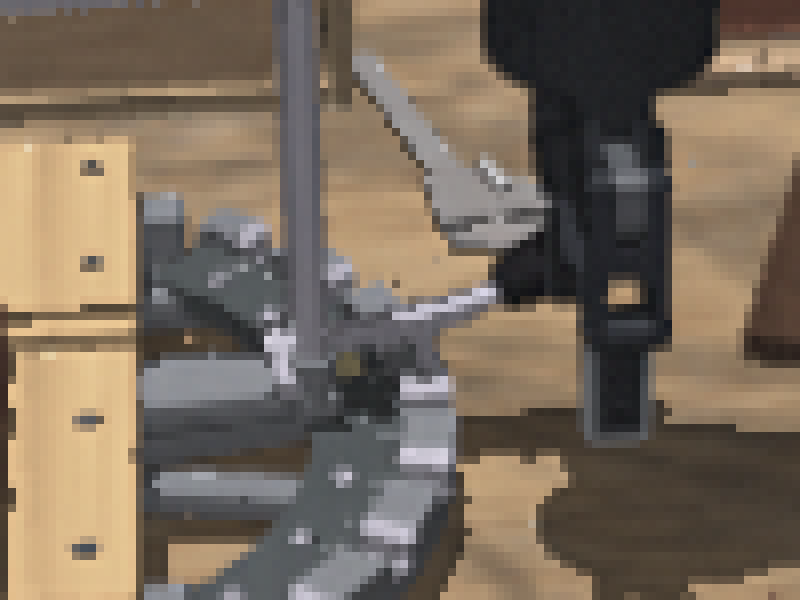

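The square notch now shows empty beside the lever, crop (425,420), and the side force is down to about 1 N. So the tooth is out and the lever is riding on the rim. I'll push the arm round on an arc in small steps.

{"name": "play_rows", "arguments": {
  "rows": [
    [[1,-5,5],-0.025],
    [[1,-5,5],-0.025],
    [[1,-5,0],-0.025],
    [[1,-5,0],-0.025],
    [[0,0,0],0]
  ]
}}

```text
time: 5.35
tcp_pos: [535.7, -64.0, 50.5]
ee_rot: [-0.187, 3.135, 0.001]
contact_force: [0.7, 3.0, 1.7]
width: 85.2
```

{"name": "play_rows", "arguments": {
  "rows": [
    [[1,-5,0],-0.025],
    [[1,-5,0],-0.025],
    [[0.5,-3,0],-0.012],
    [[0,0,0],0]
  ]
}}

```text
time: 5.85
tcp_pos: [534.4, -79.7, 50.2]
ee_rot: [0.278, -3.129, 0.001]
contact_force: [-0.6, 0.1, -0.1]
width: 85.3
```

Run:
```python
from h import *
for n in ("side","top"): cv2.imwrite(f"pics/{n}4.png",vision.grab_frame(n)[:,:,::-1])
b=cv2.imread("pics/side4.png")[180:260,230:330]; a=cv2.imread("pics/top4.png")[190:260,290:370]
cv2.imwrite("pics/c4.png",np.hstack([cv2.resize(b,(400,320),interpolation=3),cv2.resize(a,(366,320),interpolation=3)]))
```

```text
(no output)
```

View pics/c4.png

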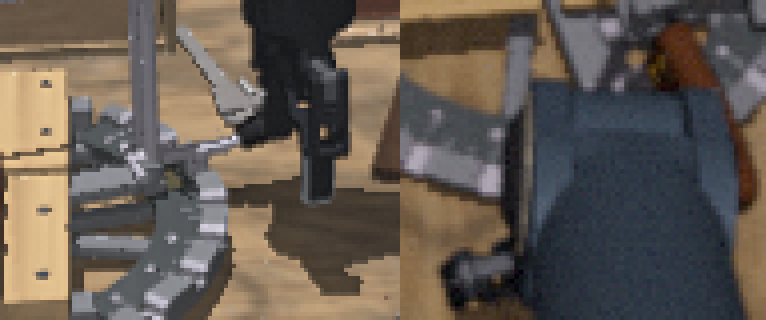

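The views can't tell whether the tooth has dropped, because the wrist hides the lever. I'll push gently a few mm more: the force should build if the tooth is in.

{"name": "play_rows", "arguments": {
  "rows": [
    [[0.5,-3,0],-0.01],
    [[0,-2,0],0],
    [[0,0,0],0]
  ]
}}

```text
time: 6.32
tcp_pos: [535.0, -83.3, 50.3]
ee_rot: [-0.296, 3.127, -0.0]
contact_force: [0.4, -0.3, 0.7]
width: 85.2
```

{"name": "play_rows", "arguments": {
  "rows": [
    [[0,-3,0],0],
    [[0,0,0],0]
  ]
}}

```text
time: 6.58
tcp_pos: [535.6, -86.0, 50.3]
ee_rot: [-0.297, 3.127, 0.0]
contact_force: [-1.2, -0.2, 0.1]
width: 85.5
```

{"name": "play_rows", "arguments": {
  "rows": [
    [[0,20,0],0],
    [[0,40,0],0],
    [[0,40,0],0],
    [[0,0,0],0]
  ]
}}

```text
time: 7.08
tcp_pos: [515.6, 17.5, 50.2]
ee_rot: [0.309, -3.126, -0.004]
contact_force: [-0.8, -0.1, 0.2]
width: 85.4
```

Run:
```python
from h import *
from pg import grip
o=sensors.get_obs(); print(o["tcp_pos"],o["contact_force"])
fr={}
m=vision.camera_model("wrist")
for n in ("side","top","wrist"): fr[n]=vision.grab_frame(n)[:,:,::-1].copy(); cv2.imwrite(f"pics/{n}5.png",fr[n])
b=fr["side"][180:260,230:330]; a=fr["top"][190:260,290:380]
cv2.imwrite("pics/c5.png",np.vstack([np.hstack([cv2.resize(b,(400,320),interpolation=3),cv2.resize(a,(400,320),interpolation=3)]),np.pad(cv2.resize(fr["wrist"],(373,280)),((0,0),(0,427),(0,0)))]))
s=vision.camera_model("side")
im=fr["side"][195:230,280:315].max(2); ys,xs=np.where(im<45); print("side blob",len(xs),xs.mean()+280,ys.mean()+195)
for a_ in (.22,.262): 
  for l in (0,.1,.18): print(a_,l,proj(s,grip(a_,l))[0].round(1))
```

```text
[515.58017571  17.52420197  50.18392797] [-0.80524396 -0.11666132  0.18568738]
side blob 410 307.2487804878049 210.38780487804877
0.22 0 [297.6 211.6]
0.22 0.1 [297.1 208.5]
0.22 0.18 [296.4 206. ]
0.262 0 [296.4 210.1]
0.262 0.1 [295.9 207. ]
0.262 0.18 [295.2 204.6]
```

View pics/c5.png

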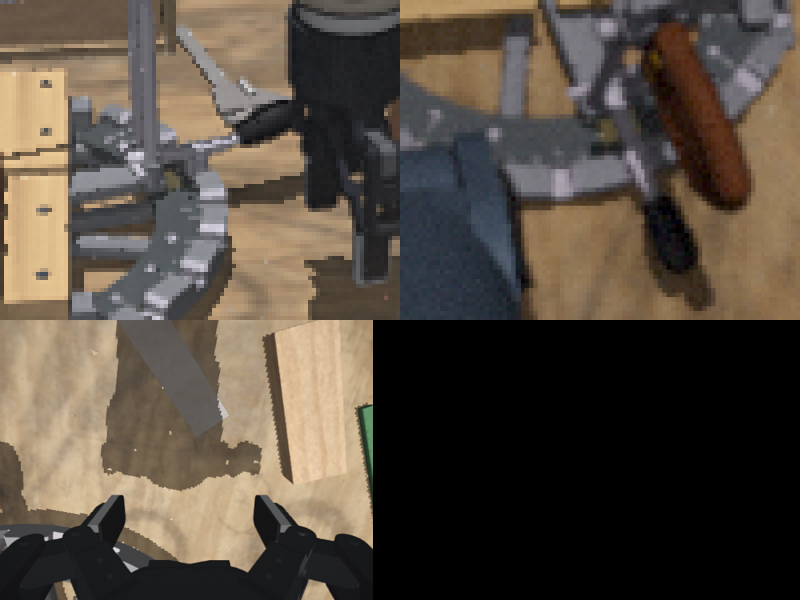

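The top view shows the lever turned to the right, with the grip at about (352,241). That matches home at 0.262 rad. I'll retreat upward and away for a clean measurement.

{"name": "play_rows", "arguments": {
  "rows": [
    [[0,30,-30],0],
    [[0,40,-40],0],
    [[0,40,-40],0],
    [[0,40,-40],0],
    [[0,40,-20],0],
    [[0,40,0],0],
    [[0,0,0],0],
    [[0,0,0],0]
  ]
}}

```text
time: 8.22
tcp_pos: [473.9, 236.5, 220.0]
ee_rot: [0.293, -3.127, 0.002]
contact_force: [0.4, -1.0, 0.6]
width: 85.8
```

Run:
```python
from h import *
from pg import grip
from scipy.optimize import least_squares
o=sensors.get_obs(); print(o["time"],o["tcp_pos"],o["contact_force"])
M={n:vision.camera_model(n) for n in ("side","top")}
def blob(im,x0,y0,x1,y1):
    k=(im[y0:y1,x0:x1].max(2)<50).astype(np.uint8); n,l,st,c=cv2.connectedComponentsWithStats(k); i=1+st[1:,4].argmax(); return st[i],c[i]+[x0,y0]
W={"side":[(288,210,314,230),(284,200,312,222)],"top":[(318,235,342,260),(338,228,366,256)]}
b={}
for n in M:
    cv2.imwrite(f"pics/{n}6.png",vision.grab_frame(n)[:,:,::-1])
    for k,i in enumerate("06"): st,c=blob(cv2.imread(f"pics/{n}{i}.png"),*W[n][k]); b[n,k]=c; print(n,i,st,c.round(2))
off={n:b[n,0]-proj(M[n],grip(0,0))[0] for n in M}
f=least_squares(lambda q:np.r_[[proj(M[n],grip(*q))[0]+off[n]-b[n,1] for n in M]].ravel(),[.26,.05]); print("arm,lever",f.x,f.fun)
for n,(x0,y0,x1,y1) in {"top":(250,140,390,260),"side":(190,175,320,280)}.items():
    pass
A=cv2.resize(cv2.imread("pics/top6.png")[140:260,250:390],(466,400),interpolation=3);B=cv2.resize(cv2.imread("pics/side6.png")[180:250,230:315],(330,272),interpolation=3)
cv2.imwrite("pics/c6.png",np.hstack([A,np.pad(B,((0,128),(0,0),(0,0)))]))
# anything else moved: difference outside the box and robot
for n in M:
    d=cv2.absdiff(cv2.imread(f"pics/{n}0.png"),cv2.imread(f"pics/{n}6.png")).max(2)>60
    k,l,st,c=cv2.connectedComponentsWithStats(cv2.morphologyEx(d.astype(np.uint8),cv2.MORPH_OPEN,np.ones((3,3)))); print(n,[s.tolist() for s in st[1:] if s[4]>15])
```

```text
8.225 [473.87543844 236.47729695 219.97198998] [ 0.39889409 -0.95471567  0.61127698]
side 0 [  6   5  16  11 113] [301.46 220.22]
side 6 [ 5  5 15 11 86] [296.44 210.47]
top 0 [  7   0  16  21 180] [330.73 244.94]
top 6 [  6   4  13  18 147] [350.08 241.14]
arm,lever [0.22941459 0.02473358] [ 0.36046768  0.18556481 -0.03786843 -0.70330271]
side [[509, 0, 38, 56, 1459], [522, 0, 33, 6, 156], [454, 4, 5, 4, 17], [348, 11, 27, 20, 295], [411, 21, 26, 22, 426], [439, 20, 4, 5, 18], [403, 42, 5, 4, 16], [411, 45, 16, 23, 169], [401, 54, 10, 8, 55], [508, 59, 18, 9, 79], [506, 87, 18, 30, 389], [556, 92, 4, 16, 56], [554, 109, 6, 16, 82], [505, 120, 5, 4, 18], [372, 123, 18, 12, 144], [505, 126, 8, 7, 42], [552, 127, 8, 17, 120], [505, 134, 5, 9, 29], [353, 141, 14, 6, 72], [274, 146, 21, 7, 89], [373, 147, 6, 4, 22], [542, 150, 14, 8, 62], [121, 160, 28, 9, 189], [341, 161, 6, 6, 32], [375, 160, 6, 6, 27], [274, 164, 27, 16, 253], [487, 168, 4, 10, 34], [484, 180, 6, 18, 74], [339, 182, 49, 46, 1421], [293, 207, 5, 4, 16], [290, 209, 14, 8, 56], [293, 215, 17, 10, 125], [255, 222, 8, 4, 3
[... 347 characters left out ...]
138, 5, 6, 27], [317, 147, 4, 5, 16], [323, 154, 9, 23, 93], [332, 166, 15, 21, 153], [326, 178, 6, 13, 59], [326, 194, 12, 20, 133], [343, 197, 11, 11, 95], [319, 201, 8, 14, 68], [336, 209, 4, 5, 20], [349, 212, 14, 12, 100], [329, 223, 12, 9, 87], [356, 223, 13, 13, 87], [147, 229, 108, 191, 9918], [345, 233, 12, 18, 155], [325, 235, 17, 28, 337], [150, 240, 4, 12, 43], [137, 243, 12, 6, 59], [114, 257, 41, 72, 1339], [136, 256, 8, 6, 36], [211, 260, 13, 16, 121], [214, 281, 38, 40, 671], [242, 282, 6, 9, 41], [257, 319, 20, 28, 182], [245, 326, 9, 5, 32], [246, 342, 4, 6, 18], [268, 362, 48, 52, 1103], [259, 364, 7, 5, 29], [0, 367, 5, 9, 38], [0, 378, 44, 31, 865], [205, 392, 9, 7, 51]]
```

View pics/c6.png

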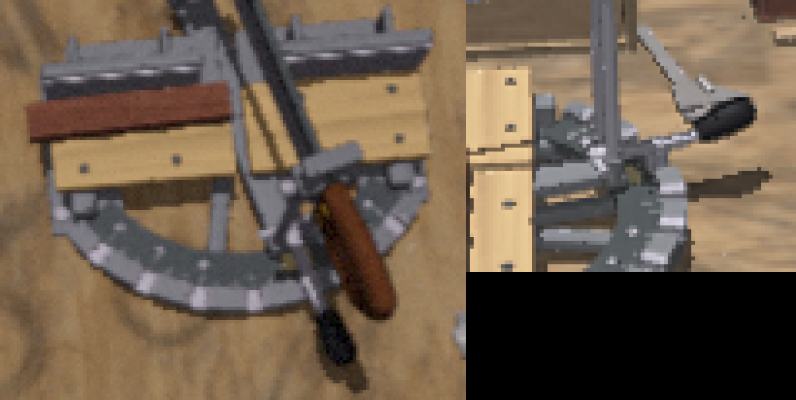

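The lever reads down (fit 0.02 rad), but the arm reads 0.23–0.26 rad because the top-view blob is coarse. I'll check by touch: repeat the first contact pose rotated by 0.262 about the pivot and see where the finger meets a hard stop.

{"name": "play_rows", "arguments": {
  "rows": [
    [[0,0,0],-0.095]
  ]
}}

```text
time: 8.45
tcp_pos: [474.0, 236.4, 220.1]
ee_rot: [0.444, -3.11, 0.001]
contact_force: [-0.5, 0.5, -0.4]
width: 85.3
```

```bash
python3 go.py 518 -49 220 0.28; python3 go.py 518 -49 36 0.28
```

```text
t 8.45 pos [474.  236.4 220.1] y axis [-0.28   0.96  -0.001] z [-0.    -0.001 -1.   ] F [-0.5  0.5 -0.4] w 85.3
tool shift [  37.6 -286.3    0.3]
turn z 0.0038085901051001514
t 8.45 pos [474.  236.4 220.1] y axis [-0.28   0.96  -0.001] z [-0.    -0.001 -1.   ] F [-0.5  0.5 -0.4] w 85.3
tool shift [  37.6 -286.2  184.3]
turn z 0.0038085901051001514
```

{"name": "play_rows", "arguments": {
  "rows": [
    [[7.5,-48,0],0],
    [[7.5,-48,0],0],
    [[7.5,-48,0],0],
    [[7.5,-48,0],0],
    [[7.5,-48,0],0],
    [[0,-46,0],0],
    [[0,0,46],0],
    [[0,0,46],0],
    [[0,0,46],0],
    [[0,0,46],0],
    [[0,-12,0],0],
    [[0,-12,0],0],
    [[0,-8,0],0],
    [[0,0,0],0]
  ]
}}

```text
time: 10.2
tcp_pos: [527.8, -79.0, 37.9]
ee_rot: [-0.441, 3.107, -0.001]
contact_force: [-0.9, 0.0, -0.3]
width: 85.3
```

{"name": "play_rows", "arguments": {
  "rows": [
    [[0,-4,0],0],
    [[0,-4,0],0],
    [[0,0,0],0]
  ]
}}

```text
time: 10.58
tcp_pos: [529.0, -85.4, 36.4]
ee_rot: [-0.445, 3.11, 0.0]
contact_force: [0.7, 0.9, -0.1]
width: 85.3
```

{"name": "play_rows", "arguments": {
  "rows": [
    [[0,-4,0],0],
    [[0,-3,0],0],
    [[0,0,0],0]
  ]
}}

```text
time: 10.95
tcp_pos: [529.3, -87.5, 36.2]
ee_rot: [0.449, -3.106, -0.01]
contact_force: [-4.9, 10.3, 7.5]
width: 85.3
```

There is a hard stop at y = -87.5 with 10.3 N. The first contact pose rotated by exactly 15° predicts -87.1 to -87.8, with the same force signature as the square notch. So the tooth is home at +15°. Now I'll retreat clear and do a last check.

{"name": "play_rows", "arguments": {
  "rows": [
    [[0,15,0],0],
    [[0,40,0],0],
    [[0,45,0],0],
    [[0,20,-40],0],
    [[0,20,-45],0],
    [[0,30,-45],0],
    [[0,40,-45],0],
    [[0,45,0],0],
    [[0,0,0],0],
    [[0,0,0],0]
  ]
}}

```text
time: 12.2
tcp_pos: [459.2, 151.9, 210.9]
ee_rot: [0.444, -3.11, 0.001]
contact_force: [0.3, -0.1, 0.4]
width: 85.4
```

Run:
```python
from h import *
o=sensors.get_obs(); print(o["time"],o["tcp_pos"],o["contact_force"])
for n in ("side","top"): cv2.imwrite(f"pics/{n}7.png",vision.grab_frame(n)[:,:,::-1])
cv2.imwrite("pics/c7.png",np.hstack([cv2.resize(cv2.imread("pics/top7.png")[100:340,140:480],(425,300)),cv2.resize(cv2.imread("pics/side7.png")[150:390,130:410],(350,300))]))
d=cv2.absdiff(cv2.imread("pics/side6.png"),cv2.imread("pics/side7.png"))[195:225,275:312].max(); print("grip change vs before touch",d)
```

```text
12.2 [459.23624891 151.91640277 210.91372795] [ 0.31169822 -0.05354242  0.43163709]
grip change vs before touch 117
```

View pics/c7.png

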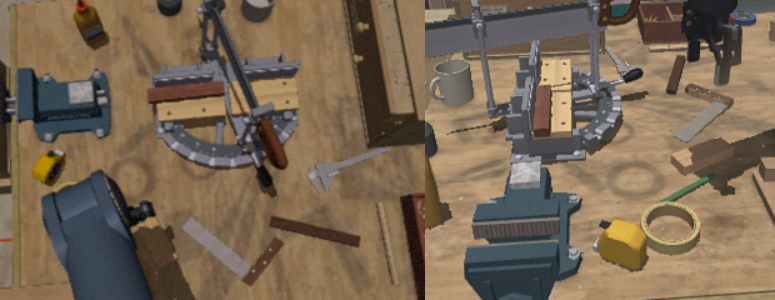

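Run:
```python
from h import *
from pg import grip
s=vision.camera_model("side")
for i in "67":
    k=(cv2.imread(f"pics/side{i}.png")[200:222,284:312].max(2)<50).astype(np.uint8); n,l,st,c=cv2.connectedComponentsWithStats(k); j=1+st[1:,4].argmax(); print(i,st[j,4],c[j]+[284,200])
print(proj(s,grip(.262,0)),proj(s,grip(.272,0)))
```

```text
6 86 [296.44186047 210.46511628]
7 84 [296.04761905 210.30952381]
[[296.39848832 210.07833844]] [[296.0951517  209.73182647]]
```

```bash
python3 -c "
from rig import order; print(order.sign_off())"
```

```text
the job is handed in; nothing more can be done
None
```

The saw arm is now in the flagged notch, the first one right of square (+15°), with the lever down and released. I signed off at about 12.2 s of the 38 s allowed; no verdict is reported.

**How it was done:** The moves allow no tilt, so I did not pinch the grip from the arm's outer end as you suggested. I kept the gripper upright beside the saw handle and pressed one finger against the left side of the grip. I lifted the lever out of the square notch by friction, then pushed the arm round with the tooth riding on the rim until it dropped into the flagged notch. The readings I took between moves never showed more than about 13 N.

**Last checks:**
- **By touch:** pressing the grip again met a firm stop of about 10 N. It came within 1 mm of the square-notch contact point turned by 15°, with much the same force.
- **Side view:** the grip is at (296.05, 210.31) pixels. A home lever at +15° predicts about (295.96, 210.3).
- **Other things on the bench:** by eye, the wood on the bed and the things in view are where they were. The arm hid offcut_0 in the top view, and it is only partly visible in the side view. An automatic before/after image comparison was no use, because the robot and its shadow had moved.
- **One disagreement:** an earlier rough fit that included the coarse top view gave 0.23 rad for the arm and 0.025 rad for the lever, instead of 0.262 and 0. I went by the touch test and the side view instead.

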